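Draw the slicer's slide with its cut wedge and put it on the scale

TASK

A red-waxed cheese loaf stands in front of the cheese slicer: first move it onto the wooden cutting board. Then draw the green slide, with the cut wedge lying on it, straight out of the slicer's channel by its blue knob, keeping it level, and set it gently in the middle of the scale's platter with the wedge still on it. Leave the other things on the counter where they are.

Things in the scene. Friction and masses are not known exactly. Their poses are not given: they have to be found in the camera images.
- slicer: cheese slicer, fixed: grey base 200 x 150 x 20 mm with two steel side rails, 104 mm apart, 42 mm high, forming a straight open-topped channel along its x axis, floor 20 mm above the counter. The slide is drawn out towards -x. A grey arch 170 mm high spans the channel at x = 65 to 95 mm. Origin: centre of the base's underside on the counter; y across the channel, z up.
- mouth (a point): middle of the channel's mouth, at the floor's -x end (100 mm from the slicer's origin, 20 mm above the counter); axes as the slicer's. Lips on the rails overhang the channel by 8 mm each side with their underside 12 mm above the floor, so the slide cannot be lifted out, only drawn out.
- slide: green plastic plate 170 (x) x 100 (y) x 10 mm, loose in the channel with 2 mm of play on each side and above, x along the channel; about 0.12 kg, varies. Origin: centre of the plate's underside; it starts 62 to 85 mm to -x of the slicer's origin, 100 to 123 mm of the plate still in the channel, the front end with the knob jutting out.
- slide_knob (a point): centre of the top of the upright blue knob on the slide's front end: 40 (along the slide's x) x 22 (along y) mm, 42 mm tall on the plate, its top 52 mm above the plate's underside; this point is 60 mm to -x of the slide's origin. Axes as the slide's.
- wedge: loose wedge of yellow cheese with brown rind, 72 x 64 mm, 34 mm high, about 0.06 kg, lying on the slide behind the knob, its origin about 13 mm behind (+x of) the slide's origin. Nothing but friction holds it. Origin: near the middle of its underside; z up.
- loaf: red-waxed cheese loaf with one pale cut end, 120 (x) x 48 (y) x 50 (z) mm, about 0.3 kg, lying across the slide's way with its middle 75 to 120 mm in front of the slide's front edge, long side roughly across the channel. Origin: centre of its underside; x along its length, z up.
- board: wooden cutting board, fixed, 170 (x) x 130 (y) x 20 mm. Origin: centre of its underside on the counter; its top is at 20 mm. The board and the scale may stand in either of two places.
- scale: shop scale, fixed and rigid: black body 200 (x) x 180 (y) x 45 mm with the display and keys on a strip along its -x side, and a flat steel platter 160 (x) x 170 (y) mm without rim, whose top is 60 mm above the counter. Origin: centre of the body's underside on the counter.
- pan (a point): middle of the top face of the scale's platter (20 mm towards +x of the scale's origin, 60 mm above the counter); axes as the scale's.
- bottle: bystander: upright green glass bottle, 56 mm across, 150 mm high, standing between the slicer, the board and the scale. Origin: centre of its underside.
- jar: bystander: upright amber jar with brass lid, 66 mm across, 85 mm high. Origin: centre of its underside.
- bell: bystander: brass hand bell standing on its mouth, 68 mm across, 120 mm high. Origin: centre of its underside.
- spatula: bystander: spatula with dark handle lying flat, 200 mm long, on the near left side of the counter. Origin: on its underside; x along its length.
- tape: bystander: black tape dispenser with yellow roll, 150 x 60 x 81 mm, far side of the counter. Origin: centre of its underside.
Mind the look-alikes: they are no part of the job. Leave any pink look-alike of the loaf alone.

How it is judged:
By the outcome, as a careful person would: the job done as asked, in the order asked, and still so for the second after the job is handed in, with the robot touching nothing.
It also fails if it takes over 64 s, if anything falls off the work surface, if the arm or the gripper's body presses on something with over 40 N, if the wrist force passes 120 N, or if a joint passes its speed limit or range.

ROBOT

A 6-joint arm with a two-finger parallel gripper is mounted at the origin on the work surface. World frame = base frame: x ahead of the robot, y to its left, z up, the work surface at z = 0. Lengths are in mm, angles in rad, forces in N, time in s.
With the tool pointing down it reaches from about 425 to 950 mm from the base axis. Payload 14.7 kg.
Tool frame: the origin (TCP) lies on the centre line of the jaws, within the pads' length; the fingertips stand arm.tip_reach ahead of it and the grasp point (between the pads) lies 2 mm behind it (arm.tip_reach is the distance from the TCP to the fingertips, in mm); x points along the fingers, y is the direction in which the jaws open and shut, and the axes are right-handed (so a half turn about x gives the same grasp; the last joint's range is limited). The gripper opens to 85 mm and grips with 20 to 120 N. Pads are 22 mm wide; open, the fingers measure 114 mm over their backs; the gripper's body (76 mm by 85 mm) begins 54 mm behind the grasp point. The pads swing forward as they close: fully open they stand 13 mm farther back than shut.
Start: joints at [-1.277, 0.48, 1.596, -0, 1.065, -0.047], TCP at [217.273, -612.605, 248.297] pointing down, gripper open.
Joint ranges: [-2.75, 2.75], [-0.82, 2.05], [0.23, 2.67], [-1.56, 4.7], [0.09, 2.69], [-2.92, 2.92]. Speed limits (rad/s): [1.89, 1.89, 2.39, 3.01, 3.01, 3.01].

INTERFACE

Orientations are given as a 3x3 rotation matrix whose columns are the frame's x, y, z axes.
In Python, from cell import arm gives the robot as it stands.
- The arm moves only by the tool servo_tool, never from a script. Its argument "commands" is text: rows parted by semicolons, each of 7 numbers parted by spaces: the shift along the tool's x, y, z in cm, then the turn, a rotation vector about the tool's x, y, z in rad, then the opening, from 0 (shut) to 1 (fully open). A call has 1 to 5 rows; each row shifts and turns the commanded pose from where the row before left it, along the tool's axes as they then stand; what a row does not reach is not made up. A row lasts 1/8 s, in which the tool goes at most 62.5 mm and 10.7 degrees, less where a joint would pass 70% of its speed; a pose out of reach is approached as far as the arm can. A call is refused whole if a number of a shift passes 6.25 or a number of a turn 0.188, either way. A call with a gripper value outside its range is refused whole. The fingers move at their own pace and stop on an object; "force" is the grip in N (left out, the last holds). Time passes only in rows, so rows that do not move let the fingers close. It gives the time, the measured TCP pose, the force and the opening at its end, in the units of the state.
- arm.read_state(): the state, without advancing time (a new reading comes with each control period).
- arm.get_image(name): name is "scene" or "top"; returns a dict with "image" (400x640x3 uint8, blue, green, red), "z_map" (400x640 float32, mm along the optical axis (not along the pixel's ray), 0 where there is no reading), "K" (3x3 intrinsics, pixels), "eye" and "orientation" of the camera in the world. Camera axes: x right, y down, z forward; pixel columns grow to the right and rows downward; lengths in mm; the calibration is good to about 2 mm. A picture is of the moment at which its call begins.
- arm.sign_off(): hands the job in, once; it reports no verdict.
Trained networks look in the newest picture that a camera, given by its name, has taken for a name from the list of things; names that differ only in an ending like _2 or _b are one class to them, and where a whole thing is asked for, a point or a joint stands for the part that bears it (a point fixed in the world has none). Each returns a list of dicts, best first, with "p" (0 to 1); they miss things now and then, are a little off and sometimes report something else, mostly with a low value. They report only what shows in the picture. A call takes as long as a camera call. They do not tell look-alikes from the thing itself.
- arm.silhouettes(camera, label): "mask" (400x640 bool, what is visible of it) and "bbox" ([centre column, centre row, width, height] in pixels, round what is visible of it).
- arm.tip_of(camera, label): "at" ([column, row] in pixels: a listed point, or the origin of a listed thing).
The state is a dict: "time_s": time; "q": joint angles; "qd": joint speeds; "effort": joint torques, N m; "ee_pos": TCP position; "tool_rot": TCP orientation; "wrist_force": force on the tool from outside, world axes, zero at the start; "wrist_torque": the same for the moment, N m; "opening": finger opening in mm.
Only numpy, scipy, OpenCV 4.12 (cv2) and the standard library are available. Lean on these libraries where they do the work, as an engineer would, in place of code of your own. Each camera call takes 0.05 s, during which the arm holds its last target.

## Working session

There is one attempt and no reset: what is moved stays moved. The work goes in short steps, Python scripts to look and compute and a tool call to move; the robot and the scene stay as the last step left them, time stands still between calls to the robot, and variables do not carry over. Pictures are saved under pics/ and viewed, and the job is handed in when it is done.

Besides the shell and the picture viewer there is one more tool, called after "Request:" in YAML: its name, and indented under it one key for each argument. servo_tool: Moves the arm, as the interface text tells. Its arguments: {"type":"object","properties":{"commands":{"type":"string"},"force":{"type":"number"}},"required":["commands"]}

```bash
mkdir -p pics; ls
python3 - <<'E'
from cell import arm
import cv2,numpy as np
for n in ["scene","top"]:
    d=arm.get_image(n); cv2.imwrite(f"pics/{n}0.png",d["image"]); np.savez(f"{n}0.npz",**{k:d[k] for k in d})
    print(n,d["K"],d["eye"],d["orientation"])
s=arm.read_state(); print(s, arm.tip_reach)
E
```

```text
pics
scene [[415.9117893    0.         318.24759116]
 [  0.         415.9117893  202.14404948]
 [  0.           0.           1.        ]] [1094.19573761 -171.30219011 1163.20999454] [[ 0.23659364  0.84473067 -0.48005577]
 [ 0.97155158 -0.20032857  0.12631707]
 [ 0.01053502 -0.49628475 -0.86809588]]
top [[436.04829837   0.         311.56668063]
 [  0.         436.04829837 195.06490571]
 [  0.           0.           1.        ]] [ 417.52038026  -30.48478993 1154.97493577] [[-0.01395107 -0.99833474  0.05597424]
 [-0.99943397  0.01563649  0.02978669]
 [-0.03061233 -0.055527   -0.99798779]]
{'time_s': 0.1, 'q': array([-1.27658769e+00,  4.80793238e-01,  1.59679927e+00, -1.41389766e-05,
        1.06506664e+00, -4.66189280e-02]), 'qd': array([-0.00080486, -0.00276802, -0.00171194, -0.00165597,  0.00065234,
        0.00014035]), 'effort': array([ 3.63938634e-04, -9.52254152e+01, -4.31039000e+01, -2.58624806e-05,
        5.30659905e-03,  8.03477997e-05]), 'ee_pos': array([ 217.18065516, -612.28921853,  247.72521715]), 'tool_rot': array([[-3.21103474e-04,  3.34273458e-01, -9.42476075e-01],
       [ 1.01708592e-03, -9.42475527e-01, -3.34273610e-01],
       [-9.99999431e-01, -1.06591556e-03, -3.73526611e-05]]), 'wrist_force': array([-0.59003752,  0.51471806, -0.61773943]), 'wrist_torque': array([-0.0545714 , -0.02742891, -0.01688657]), 'opening': 85.44338818786191} 17.0
```

View pics/scene0.png

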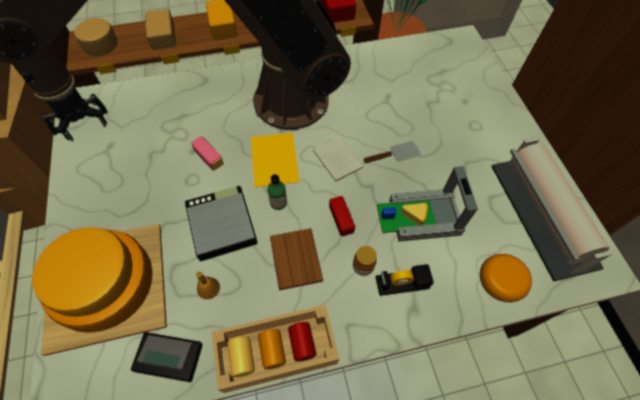

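View pics/top0.png

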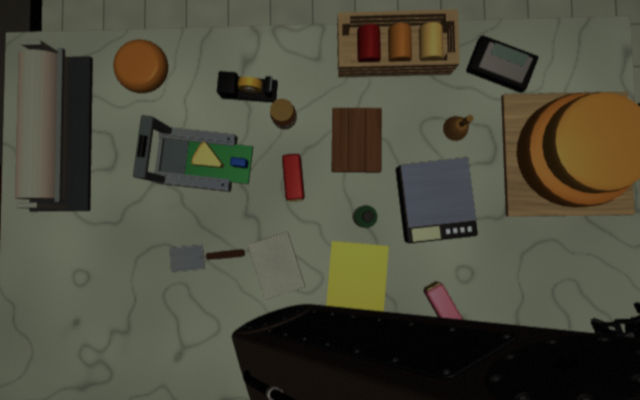

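Candidates for the loaf in the top picture are the red block at (293,177) in front of the slicer, the pink look-alike at (443,301), and the red block in the crate at (369,43). The description fits (293,177). The slide is at (220,163) with its knob at (239,161), the board at (357,140), the scale at (437,200), and the bottle at (365,216).

```bash
cat > h.py <<'E'
import numpy as np,cv2
def cloud(d):
    K=d["K"];z=d["z_map"].astype(float);v,u=np.mgrid[:400,:640]
    c=np.stack([(u-K[0,2])/K[0,0]*z,(v-K[1,2])/K[1,1]*z,z],-1)
    return c@np.array(d["orientation"]).T+np.array(d["eye"])
def rect(P):
    r=cv2.minAreaRect(P[:,:2].astype(np.float32)); return np.round(r[0],1),np.round(r[1],1),round(r[2],1)
E
python3 - <<'E'
from cell import arm
from h import *
for n in ["top","scene"]:
    d=arm.get_image(n); W=cloud(d)
    print(n)
    for l in ["slicer","slide","wedge","loaf","board","scale","bottle","jar","bell","tape","spatula"]:
        for s in arm.silhouettes(n,l)[:2]:
            m=s["mask"]&(d["z_map"]>0); 
            if m.sum()<10: continue
            P=W[m]; zt=np.percentile(P[:,2],95); Q=P[P[:,2]>zt-8]
            print(l,round(s["p"],2),np.round(s["bbox"]),"ztop",round(zt,1),"top",rect(Q),Q[:,:2].mean(0).round(1))
    for l in ["slide_knob","mouth","pan","loaf","slide","board","slicer","scale"]:
        for t in arm.tip_of(n,l)[:2]:
            u,v=np.round(t["at"]).astype(int); print(l,round(t["p"],2),t["at"],W[min(v,399),min(u,639)].round(1))
d=np.load("top0.npz"); c=d["image"][90:260,120:490]; cv2.imwrite("pics/crop0.png",cv2.resize(c,None,fx=2.1,fy=2.1,interpolation=3))
E
```

```text
top
slicer 0.78 [184. 156. 104.  77.] ztop 171.8 top (array([591.1, 387.5]), array([ 31.6, 145.7]), 83.2) [590.1 386.3]
slide 0.7 [219. 163.  63.  44.] ztop 70.0 top (array([581.9, 235.4]), array([139.5,  47.4]), 84.5) [565.7 190.8]
wedge 0.8 [207. 153.  34.  24.] ztop 66.7 top (array([572.7, 276. ]), array([75.4, 59.5]), 36.5) [580.7 271.9]
loaf 0.69 [442. 301.  43.  33.] ztop 52.7 top (array([ 246.5, -279.4]), array([230.1,  61.6]), 45.7) [ 206.5 -319.6]
loaf 0.63 [296. 178.  23.  50.] ztop 52.5 top (array([525.9,  51.2]), array([119.4,  46.6]), 4.9) [525.9  50.9]
board 0.81 [357. 139.  50.  66.] ztop 23.0 top (array([ 624.7, -116.4]), array([129. , 170.2]), 88.8) [ 624.9 -116.4]
board 0.6 [219. 166.  67.  39.] ztop 70.0 top (array([564.8, 187.3]), array([40.2, 21.8]), 82.7) [564.4 186.4]
scale 0.7 [437. 203.  80.  88.] ztop 62.4 top (array([ 481. , -313.1]), array([160. , 170.8]), 5.6) [ 480.5 -312.8]
bottle 0.68 [365. 217.  23.  22.] ztop 150.4 top (array([ 422.7, -129.5]), array([24.3, 24.5]), 42.8) [ 422.9 -129.3]
jar 0.9 [284. 116.  29.  32.] ztop 86.8 top (array([691.8,  75. 
[... 2412 characters left out ...]
) [769.8 152.9]
spatula 0.92 [392. 152.  52.  22.] ztop 19.3 top (array([333.4, 234.6]), array([ 21.8, 101.3]), 7.3) [333.8 233.3]
slide_knob 0.81 [390.6, 207.7] [559.8 196.1  69.9]
mouth 0.68 [396.7, 218.6] [580.4 215.8  27.8]
pan 0.89 [219.8, 224.9] [ 494.  -311.3   62.3]
pan 0.29 [292.7, 261.1] [ 637.8 -123.8   20.1]
loaf 0.81 [342.3, 218.4] [548.5  47.5  49.5]
loaf 0.73 [206.1, 157.8] [ 227.4 -328.1   43.7]
slide 0.78 [408.5, 216.9] [583.5 249.8  31.8]
board 0.97 [294.8, 262.9] [ 646.3 -119.6   22.8]
board 0.36 [276.6, 202.1] [ 452.8 -133.1   56.9]
slicer 0.66 [423.1, 216.8] [609.5 280.5  66.5]
scale 0.59 [222.5, 222.8] [ 487.1 -305.1   59.3]
scale 0.51 [423.5, 217.6] [611.4 284.2  61.9]
```

View pics/crop0.png

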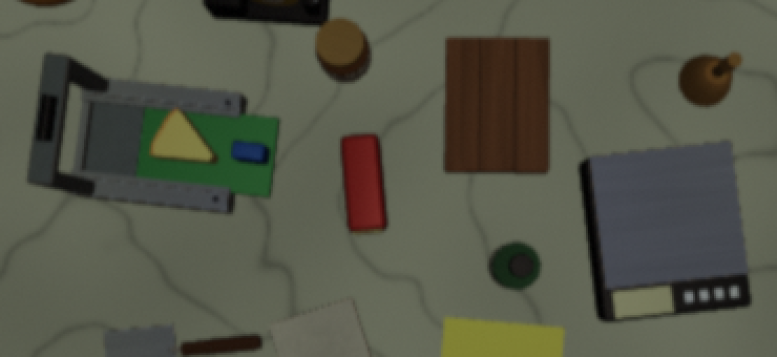

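The crop confirms the red loaf in front of the slide, at world (527, 51), with its length roughly along world x. I'll move above it first.

Request:
servo_tool:
  commands: "0 0 0 0.127 0 0 1; 0 -2 -1.1 0.127 0 0 1; 0 -4 -2.3 0 0 0 1; 0 -4 -2.3 0 0 0 1; 0 -4 -2.3 0 0 0 1"
  force: 50

```text
time_s: 2.72
ee_pos: [282.5, -464.0, 248.4]
tool_rot: [[0.0, 0.086, -0.996], [-0.0, -0.996, -0.086], [-1.0, 0.0, -0.0]]
wrist_force: [-0.1, -0.2, -0.4]
opening: 85.5
```

Request:
servo_tool:
  commands: "0 -4 -2.3 0 0 0 1; 0 -4 -2.3 0 0 0 1; 0 -4 -2.3 0 0 0 1; 0 -4 -2.3 0 0 0 1; 0 -4 -2.3 0 0 0 1"

```text
time_s: 3.35
ee_pos: [379.9, -254.7, 248.5]
tool_rot: [[0.001, 0.086, -0.996], [-0.0, -0.996, -0.086], [-1.0, 0.0, -0.0]]
wrist_force: [0.4, -0.2, 0.2]
opening: 85.3
```

Request:
servo_tool:
  commands: "0 -4 -2.3 0 0 0 1; 0 -4 -2.3 0 0 0 1; 0 -4 -2.3 0 0 0 1; 0 -4 -2.3 0 0 0 1; 0 -4 -2.3 0 0 0 1"

```text
time_s: 3.98
ee_pos: [477.2, -45.3, 248.5]
tool_rot: [[0.001, 0.087, -0.996], [-0.0, -0.996, -0.087], [-1.0, 0.0, -0.001]]
wrist_force: [1.5, -0.5, -0.1]
opening: 85.4
```

```bash
cat >> h.py <<'E'
def delta(s,t,yang):
    R=np.array(s["tool_rot"]);p=np.array(s["ee_pos"])
    a=np.radians(yang);y=np.array([np.cos(a),np.sin(a),0]);x=np.array([0,0,-1.]);T=np.stack([x,y,np.cross(x,y)],1)
    from scipy.spatial.transform import Rotation as Ro
    print("t",round(s["time_s"],2),"pos",p.round(1),"yang",np.degrees(np.arctan2(R[1,1],R[0,1])).round(2),"q",np.round(s["q"],2),"open",round(s["opening"],1),"F",np.round(s["wrist_force"],1),"tilt",np.round(R[2],4))
    print("shift cm (tool now)",(R.T@(np.array(t)-p)/10).round(2),"(tool target)",(T.T@(np.array(t)-p)/10).round(2),"turn",Ro.from_matrix(R.T@T).as_rotvec().round(3))
E
python3 - <<'E'
from cell import arm
from h import *
delta(arm.read_state(),[527,51.5,26],-85.1)
for n in ["top","scene"]:
    d=arm.get_image(n);W=cloud(d);hsv=cv2.cvtColor(d["image"],cv2.COLOR_BGR2HSV)
    # knob: blue, top face
    m=(hsv[...,0]>100)&(hsv[...,0]<130)&(hsv[...,1]>140)&(W[...,2]>64)&(W[...,2]<78)&(W[...,1]>100)
    print(n,"knob",m.sum(),rect(W[m]))
    m=((hsv[...,0]<8)|(hsv[...,0]>172))&(hsv[...,1]>150)&(W[...,2]>46)&(W[...,2]<58)&(abs(W[...,0]-527)<100)&(abs(W[...,1]-51)<90)
    if m.sum(): print("loaf",m.sum(),rect(W[m]))
    m=(hsv[...,0]>45)&(hsv[...,0]<85)&(hsv[...,1]>120)&(W[...,2]>24)&(W[...,2]<36)&(W[...,1]>130)&(W[...,1]<360)
    if m.sum(): print("plate",m.sum(),rect(W[m]))
E
```

```text
t 3.98 pos [477.2 -45.3 248.5] yang -85.02 q [-0.16  0.24  1.98 -0.    0.92  1.33] open 85.4 F [ 1.5 -0.5 -0.1] tilt [-1.e+00  2.e-04 -6.e-04]
shift cm (tool now) [22.26 -9.21 -5.79] (tool target) [22.25 -9.22 -5.79] turn [ 0.001 -0.001 -0.   ]
top knob 123 (array([565. , 185.5]), array([37.2, 20.6]), 85.9)
plate 1381 (array([635.3, 238.1]), array([168.7, 220.6]), 82.2)
scene knob 82 (array([567.7, 186.9]), array([36.1, 20. ]), 81.9)
loaf 403 (array([530.6,  50.7]), array([114.9,  44.6]), 5.3)
plate 747 (array([575.7, 247.9]), array([169.9,  99.1]), 82.2)
```

Request:
servo_tool:
  commands: "0 -3.1 -2 0 0 0 1; 0 -3.1 -2 0 0 0 1; 0 -3 -1.9 0 0 0 1; 3 0 0 0 0 0 1; 4.5 0 0 0 0 0 1"

```text
time_s: 4.7
ee_pos: [528.5, 50.1, 173.5]
tool_rot: [[0.003, 0.088, -0.996], [0.0, -0.996, -0.088], [-1.0, 0.0, -0.003]]
wrist_force: [0.6, 0.1, 0.3]
opening: 85.5
```

Request:
servo_tool:
  commands: "4.5 0 0 0 0 0 1; 4.2 0 0 0 0 0 1; 3 0 0 0 0 0 1; 2 0 0 0 0 0 1; 1 0 0 0 0 0 1"

```text
time_s: 5.32
ee_pos: [526.9, 49.6, 25.4]
tool_rot: [[-0.001, 0.086, -0.996], [-0.0, -0.996, -0.086], [-1.0, -0.0, 0.001]]
wrist_force: [-0.1, 0.1, 0.7]
opening: 85.6
```

Request:
servo_tool:
  commands: "0 0 0 0 0 0 0.3; 0 0 0 0 0 0 0.3; 0 0 0 0 0 0 0.3; 0 0 0 0 0 0 0.3"
  force: 50

```text
time_s: 5.82
ee_pos: [527.9, 50.0, 27.3]
tool_rot: [[0.001, 0.087, -0.996], [0.0, -0.996, -0.087], [-1.0, 0.0, -0.001]]
wrist_force: [-1.5, -0.2, 7.2]
opening: 47.4
```

Request:
servo_tool:
  commands: "-1 0 0 0 0 0 0.3; -2 0 0 0 0 0 0.3; -3 0 0 0 0 0 0.3; -2 0 0 0 0 0 0.3; -1 0 0 0 0 0 0.3"

```text
time_s: 6.45
ee_pos: [527.9, 50.0, 118.0]
tool_rot: [[0.002, 0.087, -0.996], [0.0, -0.996, -0.087], [-1.0, 0.0, -0.002]]
wrist_force: [0.3, -0.5, -3.0]
opening: 47.3
```

Run:
```python
from cell import arm
from h import *
delta(arm.read_state(),[628,-115,48],-91.2)
```

```text
t 6.45 pos [527.9  50.  118. ] yang -85.02 q [0.04 0.49 1.99 0.   0.66 1.52] open 47.3 F [ 0.3 -0.5 -3. ] tilt [-1.0e+00  1.0e-04 -1.9e-03]
shift cm (tool now) [ 7.02 17.31 -8.53] (tool target) [  7.    16.29 -10.36] turn [ 0.108 -0.002  0.   ]
```

Request:
servo_tool:
  commands: "0 1.5 -0.7 0 0 0 0.3; 0 3.5 -1.7 0 0 0 0.3; 0 3.7 -1.85 0 0 0 0.3; 0 3.7 -1.85 0 0 0 0.3; 0 3 -1.5 0 0 0 0.3"

```text
time_s: 7.08
ee_pos: [617.0, -99.2, 115.3]
tool_rot: [[-0.001, 0.086, -0.996], [0.0, -0.996, -0.086], [-1.0, -0.0, 0.001]]
wrist_force: [0.0, 0.4, -3.0]
opening: 47.6
```

Request:
servo_tool:
  commands: "0 1.9 -0.95 0 0 0 0.3; 0 0 0 0.1 0 0 0.3; 1.5 0 0 0 0 0 0.3; 2 0 0 0 0 0 0.3; 1.5 0 0 0 0 0 0.3"

```text
time_s: 7.7
ee_pos: [626.6, -114.4, 64.1]
tool_rot: [[-0.002, -0.011, -1.0], [0.0, -1.0, 0.011], [-1.0, -0.0, 0.002]]
wrist_force: [-0.3, -0.0, -3.1]
opening: 47.8
```

Run:
```python
from cell import arm
from h import *
delta(arm.read_state(),[628,-115,48],-91.2)
for n in ["top","scene"]:
    d=arm.get_image(n);W=cloud(d);cv2.imwrite(f"pics/{n}1.png",d["image"])
```

```text
t 7.7 pos [ 626.6 -114.4   64.1] yang -90.65 q [-0.23  0.68  1.76  0.    0.7   1.35] open 47.8 F [-0.3 -0.  -3.1] tilt [-1.e+00 -5.e-04  2.e-03]
shift cm (tool now) [ 1.61  0.06 -0.14] (tool target) [ 1.61  0.06 -0.14] turn [0.01  0.002 0.   ]
```

View pics/scene1.png

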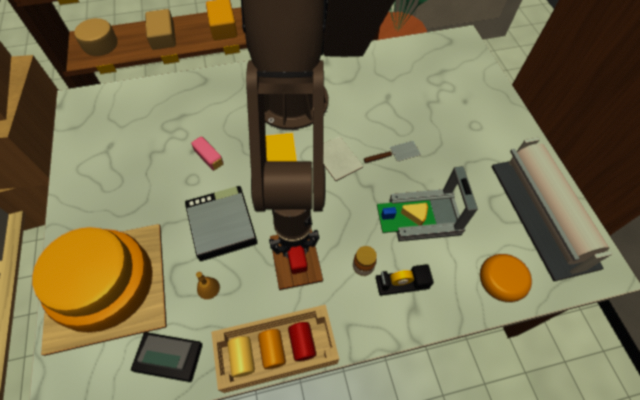

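The loaf is in the gripper over the board at (298,259), and nothing else has moved. I'll lower it gently.

Request:
servo_tool:
  commands: "0.7 0 0 0 0 0 0.3; 0.5 0 0 0 0 0 0.3; 0.3 0 0 0 0 0 0.3; 0.1 0 0 0 0 0 0.3; 0 0 0 0 0 0 0.3"

```text
time_s: 8.43
ee_pos: [627.6, -115.0, 50.4]
tool_rot: [[0.0, -0.013, -1.0], [-0.0, -1.0, 0.013], [-1.0, 0.0, -0.0]]
wrist_force: [-0.2, -0.2, -2.5]
opening: 47.3
```

Request:
servo_tool:
  commands: "0.15 0 0 0 0 0 0.3; 0.1 0 0 0 0 0 0.3; 0 0 0 0 0 0 0.3"

```text
time_s: 8.8
ee_pos: [627.5, -114.9, 47.7]
tool_rot: [[-0.0, -0.013, -1.0], [0.0, -1.0, 0.013], [-1.0, -0.0, 0.0]]
wrist_force: [0.3, -0.2, -2.5]
opening: 47.2
```

Request:
servo_tool:
  commands: "0.1 0 0 0 0 0 0.3; 0 0 0 0 0 0 0.3"

```text
time_s: 9.05
ee_pos: [627.6, -114.9, 47.3]
tool_rot: [[0.0, -0.013, -1.0], [-0.0, -1.0, 0.013], [-1.0, 0.0, -0.0]]
wrist_force: [-3.4, 0.6, 5.7]
opening: 47.4
```

Contact is felt (Fz up to +5.7), so I'll release and retreat.

Request:
servo_tool:
  commands: "0 0 0 0 0 0 0.9; 0 0 0 0 0 0 0.9; 0 0 0 0 0 0 0.9; -2 0 0 0 0 0 0.9; -4 0 0 0 0 0 0.9"

```text
time_s: 9.68
ee_pos: [626.7, -114.7, 107.2]
tool_rot: [[-0.002, -0.013, -1.0], [0.001, -1.0, 0.013], [-1.0, -0.001, 0.002]]
wrist_force: [0.7, -0.5, 0.3]
opening: 76.6
```

Request:
servo_tool:
  commands: "-5 0 0 0 0 0 0.9; -5 0 0 0 0 0 0.9; 0 -2 1 0 0 0 0.6; 0 -5 1 0 0 0 0.6; 0 -5 1 0 0 0 0.6"

```text
time_s: 10.3
ee_pos: [598.3, 6.7, 207.3]
tool_rot: [[0.0, -0.014, -1.0], [0.0, -1.0, 0.014], [-1.0, -0.0, -0.0]]
wrist_force: [1.5, 1.2, -0.3]
opening: 51.2
```

Run:
```python
from cell import arm
from h import *
delta(arm.read_state(),[567,187.5,53],-7.6)
for n in ["top","scene"]:
    d=arm.get_image(n);W=cloud(d);cv2.imwrite(f"pics/{n}2.png",d["image"]);hsv=cv2.cvtColor(d["image"],cv2.COLOR_BGR2HSV)
    m=(hsv[...,0]>100)&(hsv[...,0]<130)&(hsv[...,1]>140)&(W[...,2]>64)&(W[...,2]<78)&(W[...,1]>100)
    if m.sum():print(n,"knob",m.sum(),rect(W[m]),W[m][:,2].mean())
    m=((hsv[...,0]<8)|(hsv[...,0]>172))&(hsv[...,1]>150)&(W[...,2]>62)&(W[...,2]<80)&(abs(W[...,0]-627)<100)&(abs(W[...,1]+115)<90)
    if m.sum(): print("loaf",m.sum(),rect(W[m]),W[m][:,2].mean())
```

```text
t 10.3 pos [598.3   6.7 207.3] yang -90.82 q [-0.04  0.45  1.76  0.    0.93  1.55] open 51.2 F [ 1.5  1.2 -0.3] tilt [-1.e+00 -1.e-04 -2.e-04]
shift cm (tool now) [ 15.43 -18.03   3.39] (tool target) [ 15.43  -5.49 -17.51] turn [-1.452 -0.    -0.   ]
loaf 619 (array([ 627.1, -120.5]), array([ 33.4, 114.2]), 88.9) 69.07148115112881
scene knob 85 (array([567.4, 187. ]), array([36.6, 22.9]), 78.2) 69.81664533597743
loaf 607 (array([ 629.6, -114.1]), array([ 46.2, 118.3]), 88.9) 68.33377231813222
```

View pics/scene2.png

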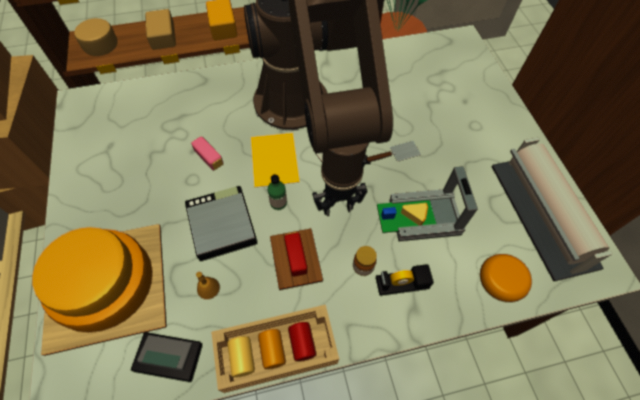

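Loaf now lies along the middle of the board at (295,252) in the picture and the gripper is clear. Next I turn towards the knob.

Request:
servo_tool:
  commands: "0 0 0 -0.181 0 0 0.6; 0 0 0 -0.181 0 0 0.6; 0 0 0 -0.181 0 0 0.6; 0 0 0 -0.181 0 0 0.6; 0 0 0 -0.181 0 0 0.6"

```text
time_s: 11.02
ee_pos: [598.7, 5.5, 207.1]
tool_rot: [[-0.0, 0.782, -0.623], [-0.0, -0.623, -0.782], [-1.0, -0.0, 0.0]]
wrist_force: [-0.2, -0.4, 0.8]
opening: 51.5
```

Request:
servo_tool:
  commands: "0 0 0 -0.181 0 0 0.6; 0 0 0 -0.181 0 0 0.6; 0 0 0 -0.184 0 0 0.6; 0 -1.5 -4 0 0 0 0.6; 0 -1.5 -4.5 0 0 0 0.6"

```text
time_s: 11.65
ee_pos: [580.1, 94.1, 207.0]
tool_rot: [[-0.0, 0.991, -0.134], [-0.0, -0.134, -0.991], [-1.0, -0.0, 0.0]]
wrist_force: [0.8, 0.7, -0.1]
opening: 51.2
```

Request:
servo_tool:
  commands: "0 -1.5 -4 0 0 0 0.6; 0 -1 -3 0 0 0 0.6; 0 0 -1 0 0 0 0.6; 0 0 0 0 0 0 0.6"

```text
time_s: 12.15
ee_pos: [566.6, 176.4, 207.0]
tool_rot: [[0.0, 0.991, -0.132], [-0.0, -0.132, -0.991], [-1.0, 0.0, 0.0]]
wrist_force: [-0.1, 0.1, -0.8]
opening: 51.0
```

Run:
```python
from cell import arm
from h import *
delta(arm.read_state(),[567,187.5,53],-7.4)
d=arm.get_image("scene");W=cloud(d)
# arch & rails yaw
m=(W[...,2]>55)&(W[...,2]<66)&(W[...,1]>200)&(W[...,1]<420)&(abs(W[...,0]-580)<90)
hsv=cv2.cvtColor(d["image"],cv2.COLOR_BGR2HSV); m&=hsv[...,1]<70
P=W[m]
for sgn in (1,-1):
    dd=np.array([.129,.992]);nn=np.array([.992,-.129]);o=np.array([582,309])
    c=(P[:,:2]-o)@nn;a=(P[:,:2]-o)@dd;k=(c*sgn>40)&(a<55)
    if k.sum()>20: print(k.sum(),c[k].mean(),np.degrees(np.arctan(np.polyfit(a[k],c[k],1)[0])),a[k].min(),a[k].max())
```

```text
t 12.15 pos [566.6 176.4 207. ] yang -7.57 q [ 0.25  0.45  1.77 -0.    0.92  0.38] open 51.0 F [-0.1  0.1 -0.8] tilt [-1.e+00  3.e-04  1.e-04]
shift cm (tool now) [15.4  -0.11 -1.11] (tool target) [15.4  -0.1  -1.11] turn [-0.003  0.    -0.   ]
```

Request:
servo_tool:
  commands: "0 -0.1 -0.6 0 0 0 0.6; 2 0 -0.5 0 0 0 0.6; 3 0 0 0 0 0 0.6; 3 0 0 0 0 0 0.6; 2 0 0 0 0 0 0.6"

```text
time_s: 12.82
ee_pos: [566.7, 186.6, 105.5]
tool_rot: [[-0.001, 0.991, -0.134], [-0.0, -0.134, -0.991], [-1.0, -0.001, 0.001]]
wrist_force: [0.5, -0.3, 0.3]
opening: 51.2
```

Run:
```python
from cell import arm
from h import *
delta(arm.read_state(),[567,187.5,53],-7.4)
for n in ["top","scene"]:
    d=arm.get_image(n); b=(60,60,180,130) if 0 else None
    c=d["image"][110:230,130:300] if n=="top" else d["image"][150:260,340:490]
    cv2.imwrite(f"pics/{n}3.png",cv2.resize(c,None,fx=4,fy=4,interpolation=3))
```

```text
t 12.82 pos [566.7 186.6 105.5] yang -7.68 q [ 0.27  0.58  1.84 -0.    0.72  0.4 ] open 51.2 F [ 0.5 -0.3  0.3] tilt [-1.0e+00 -1.1e-03  5.0e-04]
shift cm (tool now) [ 5.25  0.03 -0.1 ] (tool target) [ 5.25  0.02 -0.1 ] turn [-0.005  0.001  0.001]
```

View pics/scene3.png

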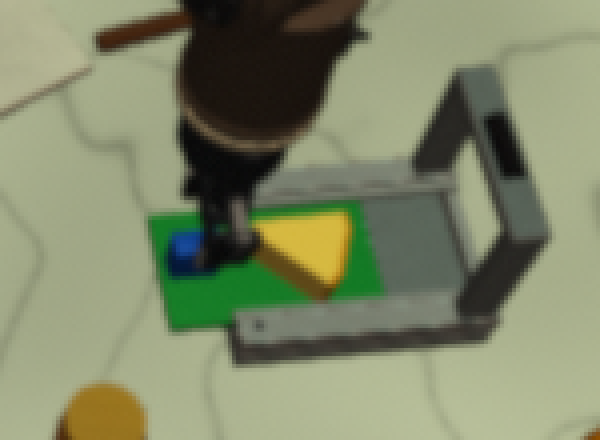

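View pics/top3.png

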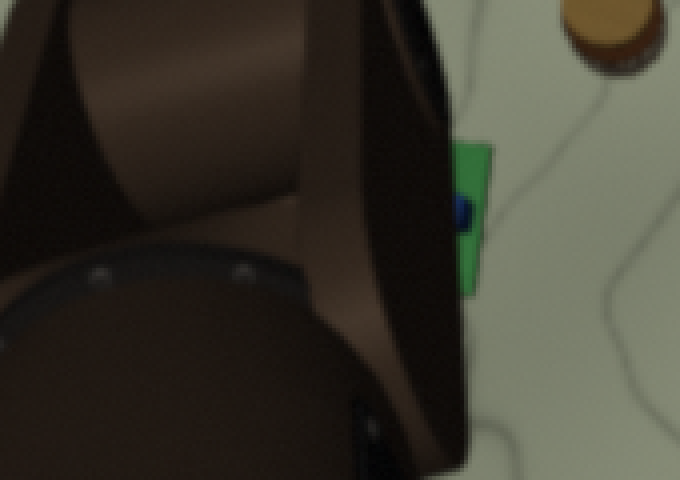

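Request:
servo_tool:
  commands: "2 0 0.2 0 0 0 0.6; 1.5 0 0.1 0 0 0 0.6; 1 0 0 0 0 0 0.6; 0.7 0 0 0 0 0 0.6; 0 0 0 0 0 0 0.6"

```text
time_s: 13.55
ee_pos: [566.4, 184.4, 54.6]
tool_rot: [[-0.0, 0.991, -0.133], [-0.0, -0.133, -0.991], [-1.0, -0.0, 0.0]]
wrist_force: [-0.6, -0.3, -0.1]
opening: 51.4
```

Request:
servo_tool:
  commands: "0 0 0 0 0 0 0.4; 0 0 0 0 0 0 0.3; 0 0 0 0 0 0 0.2; 0 0 0 0 0 0 0.1"
  force: 30

```text
time_s: 14.05
ee_pos: [566.7, 184.5, 55.2]
tool_rot: [[0.001, 0.991, -0.132], [0.0, -0.132, -0.991], [-1.0, 0.0, -0.0]]
wrist_force: [-1.3, -0.0, 6.3]
opening: 21.3
```

Run:
```python
from cell import arm
from h import *
delta(arm.read_state(),[567,187.5,53],-7.4)
```

```text
t 14.05 pos [566.7 184.5  55.2] yang -7.61 q [0.26 0.65 1.87 0.   0.62 0.4 ] open 21.3 F [-1.3 -0.   6.3] tilt [-1.e+00  5.e-04 -2.e-04]
shift cm (tool now) [ 0.22 -0.01 -0.3 ] (tool target) [ 0.22 -0.01 -0.3 ] turn [-0.004 -0.    -0.   ]
```

Request:
servo_tool:
  commands: "0 0 0 0 0 0 0; -0.05 0 0 0 0 0 0; -0.05 0 0 0 0 0 0; 0 0 0 0 0 0 0"
  force: 60

```text
time_s: 14.55
ee_pos: [566.5, 184.3, 55.7]
tool_rot: [[-0.0, 0.991, -0.133], [-0.0, -0.133, -0.991], [-1.0, -0.0, 0.0]]
wrist_force: [0.1, 0.2, -2.4]
opening: 21.6
```

Request:
servo_tool:
  commands: "0 0 0.1 0 0 0 0; 0 0 0.2 0 0 0 0; 0 0 0.3 0 0 0 0; 0 0 0.4 0 0 0 0; 0 0 0.4 0 0 0 0"

```text
time_s: 15.18
ee_pos: [564.7, 170.1, 55.8]
tool_rot: [[-0.0, 0.991, -0.133], [-0.0, -0.133, -0.991], [-1.0, -0.0, 0.0]]
wrist_force: [-0.4, 0.4, -1.7]
opening: 21.3
```

Request:
servo_tool:
  commands: "0 0 0.5 0 0 0 0; 0 0 0.6 0 0 0 0; 0 0 0.7 0 0 0 0; 0 0 0.7 0 0 0 0; 0 0 0.7 0 0 0 0"

```text
time_s: 15.8
ee_pos: [560.4, 138.2, 55.8]
tool_rot: [[-0.0, 0.991, -0.133], [0.0, -0.133, -0.991], [-1.0, -0.0, 0.0]]
wrist_force: [0.9, 0.8, -1.4]
opening: 21.3
```

Request:
servo_tool:
  commands: "0 0 0.7 0 0 0 0; 0 0 0.7 0 0 0 0; 0 0 0.7 0 0 0 0; 0 0 0.7 0 0 0 0; 0 0 0.7 0 0 0 0"

```text
time_s: 16.42
ee_pos: [555.8, 103.6, 55.8]
tool_rot: [[-0.0, 0.991, -0.133], [-0.0, -0.133, -0.991], [-1.0, -0.0, 0.0]]
wrist_force: [-0.4, -0.4, -2.2]
opening: 21.4
```

Run:
```python
from cell import arm
from h import *
delta(arm.read_state(),[549,49,56],-7.4)
d=arm.get_image("scene"); cv2.imwrite("pics/scene4.png",cv2.resize(d["image"][150:260,320:490],None,fx=4,fy=4,interpolation=3))
```

```text
t 16.43 pos [555.8 103.6  55.8] yang -7.62 q [0.13 0.63 1.94 0.   0.58 0.26] open 21.4 F [-0.4 -0.4 -2.2] tilt [-1. -0.  0.]
shift cm (tool now) [-0.02  0.05  5.5 ] (tool target) [-0.02  0.03  5.5 ] turn [-0.004  0.     0.   ]
```

View pics/scene4.png

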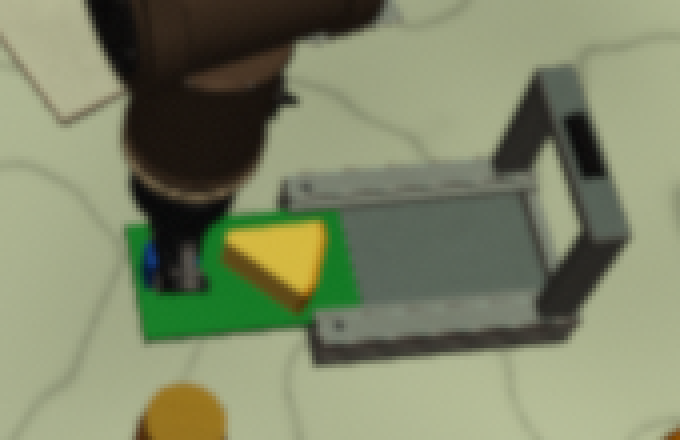

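The slide is coming out straight, with about 45 mm of plate still in the channel and the wedge in place at (275,260). I'll continue.

Request:
servo_tool:
  commands: "0 0 0.7 0 0 0 0; 0 0 0.7 0 0 0 0; 0 0 0.7 0 0 0 0; 0 0 0.7 0 0 0 0; 0 0 0.7 0 0 0 0"

```text
time_s: 17.1
ee_pos: [551.1, 68.9, 55.8]
tool_rot: [[-0.0, 0.991, -0.133], [0.0, -0.133, -0.991], [-1.0, -0.0, -0.0]]
wrist_force: [0.3, 0.3, -2.4]
opening: 21.0
```

Request:
servo_tool:
  commands: "0 0 0.7 0 0 0 0; 0 0 0.7 0 0 0 0; 0 0 0.7 0 0 0 0; 0 0 0.5 0 0 0 0; 0 0 0.2 0 0 0 0"

```text
time_s: 17.73
ee_pos: [547.4, 41.3, 55.8]
tool_rot: [[-0.0, 0.991, -0.133], [0.0, -0.133, -0.991], [-1.0, -0.0, 0.0]]
wrist_force: [-0.9, 0.9, -2.0]
opening: 21.5
```

Run:
```python
from cell import arm
from h import *
delta(arm.read_state(),[549,49,56],-7.4)
d=arm.get_image("scene"); cv2.imwrite("pics/scene5.png",cv2.resize(d["image"][150:260,300:470],None,fx=4,fy=4,interpolation=3))
```

```text
t 17.73 pos [547.4  41.3  55.8] yang -7.64 q [0.02 0.61 1.98 0.   0.55 0.15] open 21.5 F [-0.9  0.9 -2. ] tilt [-1.e+00 -1.e-04  0.e+00]
shift cm (tool now) [-0.02  0.05 -0.79] (tool target) [-0.02  0.06 -0.79] turn [-0.004  0.     0.   ]
```

View pics/scene5.png

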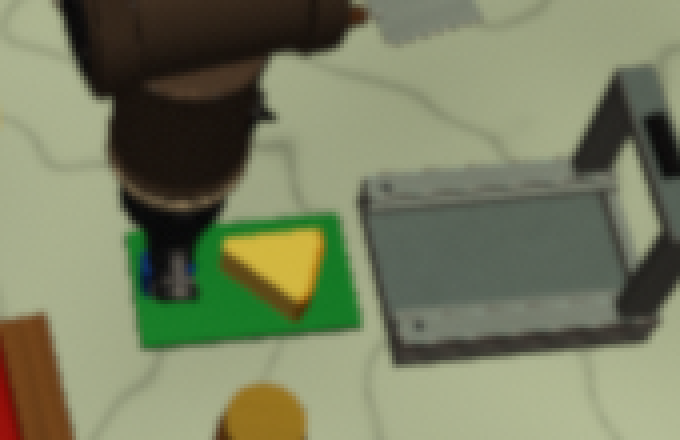

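The plate is fully clear of the mouth with the wedge unmoved. Next I lift it level.

Request:
servo_tool:
  commands: "-0.2 0 0 0 0 0 0; -0.4 0 0 0 0 0 0; -0.7 0 0 0 0 0 0; -1 0 0 0 0 0 0; -1.2 0 0 0 0 0 0"

```text
time_s: 18.4
ee_pos: [547.5, 41.7, 91.7]
tool_rot: [[0.0, 0.991, -0.132], [0.0, -0.132, -0.991], [-1.0, 0.0, -0.0]]
wrist_force: [-0.1, -0.4, -1.5]
opening: 21.0
```

Request:
servo_tool:
  commands: "-1.3 0 0 0 0 0 0; -1.3 0 0 0 0 0 0; -1.2 0 0 0 0 0 0; -0.8 0 0 0 0 0 0; -0.4 0 0 0 0 0 0"

```text
time_s: 19.02
ee_pos: [547.6, 41.6, 141.3]
tool_rot: [[0.0, 0.991, -0.133], [-0.0, -0.133, -0.991], [-1.0, 0.0, -0.0]]
wrist_force: [0.3, -0.6, -1.9]
opening: 21.2
```

Request:
servo_tool:
  commands: "-0.1 0.04 0.3 0 0 0 0; 0 0.08 0.6 0 0 0 0; 0 0.13 0.9 0 0 0 0; 0 0.17 1.2 0 0 0 0; 0 0.2 1.4 0 0 0 0"

```text
time_s: 19.65
ee_pos: [547.7, -3.8, 141.7]
tool_rot: [[-0.0, 0.991, -0.133], [-0.0, -0.133, -0.991], [-1.0, -0.0, 0.0]]
wrist_force: [-0.8, -0.3, -1.8]
opening: 21.3
```

Request:
servo_tool:
  commands: "0 0.22 1.5 0 0 0 0; 0 0.22 1.5 0 0 0 0; 0 0.22 1.5 0 0 0 0; 0 0.22 1.5 0 0 0 0; 0 0.22 1.5 0 0 0 0"

```text
time_s: 20.27
ee_pos: [548.8, -79.6, 141.8]
tool_rot: [[0.0, 0.991, -0.133], [-0.0, -0.133, -0.991], [-1.0, 0.0, 0.0]]
wrist_force: [0.4, 0.1, -2.2]
opening: 21.4
```

Run:
```python
from cell import arm
from h import *
delta(arm.read_state(),[550,-270,141],-7.6)
d=arm.get_image("scene"); cv2.imwrite("pics/scene6.png",d["image"])
d=arm.get_image("top"); cv2.imwrite("pics/top6.png",d["image"])
```

```text
t 20.27 pos [548.8 -79.6 141.8] yang -7.62 q [-0.2   0.48  1.92 -0.    0.74 -0.07] open 21.4 F [ 0.4  0.1 -2.2] tilt [-1.  0.  0.]
shift cm (tool now) [ 0.08  2.65 18.85] (tool target) [ 0.08  2.64 18.85] turn [-0.  0. -0.]
```

View pics/scene6.png

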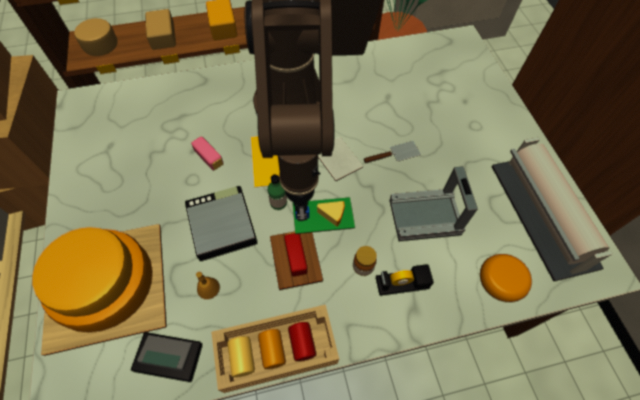

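The slide with its wedge at (330,213) is level in the air and passes the bottle (277,193) with clearance. I'll continue.

Request:
servo_tool:
  commands: "0 0.22 1.5 0 0 0 0; 0 0.22 1.5 0 0 0 0; 0 0.22 1.5 0 0 0 0; 0 0.22 1.5 0 0 0 0; 0 0.22 1.5 0 0 0 0"

```text
time_s: 21.0
ee_pos: [549.7, -155.5, 141.8]
tool_rot: [[-0.0, 0.991, -0.133], [0.0, -0.133, -0.991], [-1.0, -0.0, -0.0]]
wrist_force: [-0.3, -0.3, -2.0]
opening: 21.3
```

Request:
servo_tool:
  commands: "0 0.22 1.5 0 0 0 0; 0 0.22 1.5 0 0 0 0; 0 0.22 1.5 0 0 0 0; 0 0.22 1.5 0 0 0 0; 0 0.2 1.5 0 0 0 0"

```text
time_s: 21.62
ee_pos: [550.5, -231.2, 141.8]
tool_rot: [[0.0, 0.991, -0.133], [0.0, -0.133, -0.991], [-1.0, 0.0, -0.0]]
wrist_force: [-0.1, 0.0, -1.3]
opening: 20.8
```

Request:
servo_tool:
  commands: "0 0.15 1.5 0 0 0 0; 0 0 1.4 0 0 0 0; 0 0 1.2 -0.02 0 0 0; 0 0 0.8 -0.03 0 0 0; 0 0 0.4 -0.03 0 0 0"

```text
time_s: 22.25
ee_pos: [545.1, -283.7, 141.8]
tool_rot: [[-0.0, 0.999, -0.052], [0.0, -0.052, -0.999], [-1.0, -0.0, -0.0]]
wrist_force: [0.1, 1.6, -2.3]
opening: 21.4
```

Run:
```python
from cell import arm
from h import *
delta(arm.read_state(),[488,-371,141],5.6)
d=arm.get_image("scene"); cv2.imwrite("pics/scene7.png",d["image"][100:320,150:400].repeat(3,0).repeat(3,1))
d=arm.get_image("top"); cv2.imwrite("pics/top7.png",d["image"])
# scale platter refit from top0
for n in ["top","scene"]:
    z=np.load(n+"0.npz");W=cloud(z)
    m=(W[...,2]>55)&(W[...,2]<68)&(abs(W[...,0]-482)<130)&(abs(W[...,1]+312)<130)
    k=cv2.morphologyEx(m.astype(np.uint8),cv2.MORPH_OPEN,np.ones((5,5)))>0
    print(n,rect(W[k]),W[k][:,2].mean())
```

```text
t 22.25 pos [ 545.1 -283.7  141.8] yang -2.99 q [-0.53  0.55  1.78  0.    0.81 -0.48] open 21.4 F [ 0.1  1.6 -2.3] tilt [-1. -0. -0.]
shift cm (tool now) [ 0.08 -5.24  9.02] (tool target) [ 0.08 -6.53  8.13] turn [-0.15 -0.    0.  ]
top (array([ 481.1, -313.3]), array([160. , 170.4]), 5.5) 59.46774909309343
scene (array([ 483.9, -311.6]), array([161.9, 169.4]), 6.1) 58.94338794198589
```

View pics/scene7.png

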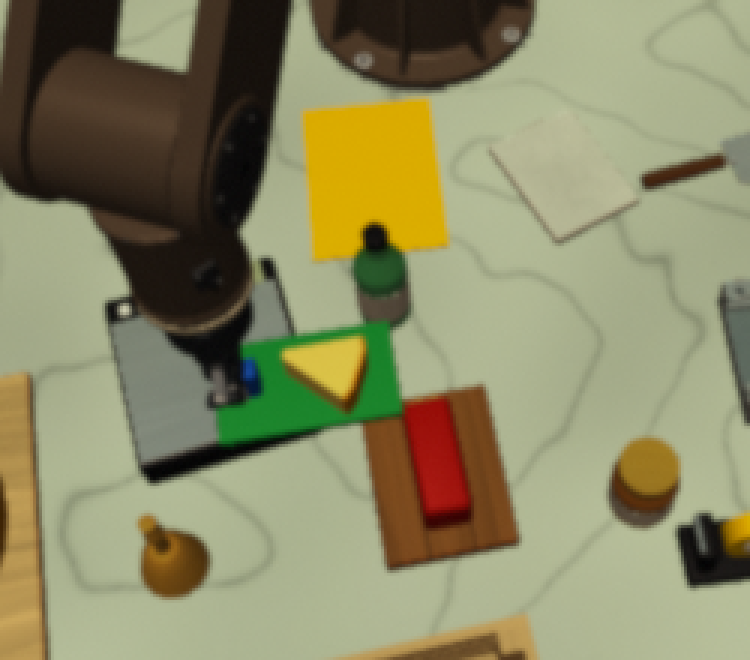

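View pics/top7.png

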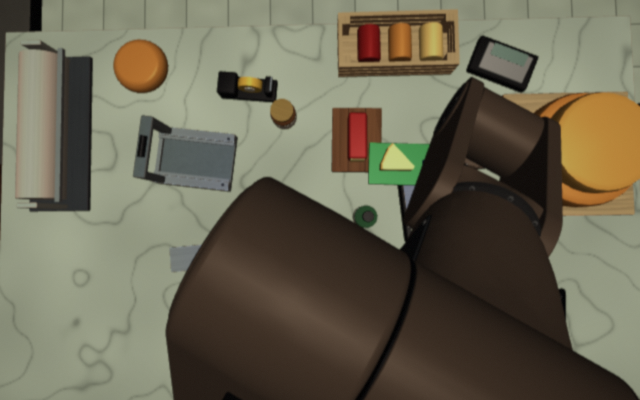

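Request:
servo_tool:
  commands: "0 -0.2 0.5 -0.03 0 0 0; 0 -0.4 0.8 -0.04 0 0 0; 0 -0.6 1 -0.04 0 0 0; 0 -0.8 1 -0.03 0 0 0; 0 -1 1 -0.01 0 0 0"

```text
time_s: 22.98
ee_pos: [516.3, -327.2, 141.8]
tool_rot: [[-0.0, 0.995, 0.097], [0.0, 0.097, -0.995], [-1.0, 0.0, -0.0]]
wrist_force: [0.4, 0.2, -2.0]
opening: 21.2
```

Run:
```python
from cell import arm
from h import *
delta(arm.read_state(),[489,-375,141],5.7)
```

```text
t 22.98 pos [ 516.3 -327.2  141.8] yang 5.59 q [-0.61  0.55  1.78  0.    0.81 -0.71] open 21.2 F [ 0.4  0.2 -2. ] tilt [-1.e+00  0.e+00 -1.e-04]
shift cm (tool now) [ 0.08 -3.18  4.49] (tool target) [ 0.08 -3.19  4.49] turn [-0.002 -0.    -0.   ]
```

Request:
servo_tool:
  commands: "0 -0.8 1 0 0 0 0; 0 -0.8 1 0 0 0 0; 0 -0.7 1 0 0 0 0; 0 -0.5 0.8 0 0 0 0; 0 -0.3 0.5 0 0 0 0"

```text
time_s: 23.6
ee_pos: [489.6, -373.5, 141.8]
tool_rot: [[0.0, 0.995, 0.096], [-0.0, 0.096, -0.995], [-1.0, 0.0, 0.0]]
wrist_force: [0.0, -0.1, -1.6]
opening: 21.3
```

Request:
servo_tool:
  commands: "0.3 -0.1 0.2 0 0 0 0; 0.6 0 0 0 0 0 0; 0.8 0 0 0 0 0 0; 0.7 0 0 0 0 0 0; 0.3 0 0 0 0 0 0"

```text
time_s: 24.22
ee_pos: [488.8, -374.6, 114.0]
tool_rot: [[-0.001, 0.995, 0.097], [0.001, 0.097, -0.995], [-1.0, -0.001, -0.001]]
wrist_force: [0.9, 0.4, -2.9]
opening: 21.0
```

Run:
```python
from cell import arm
from h import *
delta(arm.read_state(),[489,-375,95],5.7)
for n in ["scene","top"]:
    d=arm.get_image(n);W=cloud(d);hsv=cv2.cvtColor(d["image"],cv2.COLOR_BGR2HSV)
    cv2.imwrite(f"pics/{n}8.png",d["image"][130:300,150:350].repeat(3,0).repeat(3,1))
    m=(hsv[...,0]>45)&(hsv[...,0]<85)&(hsv[...,1]>120)&(W[...,2]>75)&(abs(W[...,0]-482)<110)&(abs(W[...,1]+312)<130)
    if m.sum()>20: print(n,m.sum(),rect(W[m]),np.percentile(W[m][:,2],[5,50,95]).round(1),W[m][:,:2].min(0),W[m][:,:2].max(0)); P=W[m];A=np.c_[P[:,:2]-P[:,:2].mean(0),np.ones(len(P))];print("tilt",np.linalg.lstsq(A,P[:,2],rcond=None)[0].round(4))
```

```text
t 24.23 pos [ 488.8 -374.6  114. ] yang 5.57 q [-0.7   0.59  1.79  0.    0.76 -0.8 ] open 21.0 F [ 0.9  0.4 -2.9] tilt [-1.e+00 -7.e-04 -7.e-04]
shift cm (tool now) [1.9  0.02 0.04] (tool target) [1.9  0.01 0.04] turn [-0.002 -0.001  0.001]
scene 1062 (array([ 483.9, -309.4]), array([111.2, 174. ]), 10.5) [84.2 87.6 91.7] [ 424.7063253  -390.36829321] [ 551.68981103 -222.20083862]
tilt [ 1.53000e-02 -1.67000e-02  8.85023e+01]
top 1000 (array([ 483.1, -308.6]), array([ 95.9, 155.2]), 4.2) [84.8 88.  94.1] [ 431.96776347 -388.08023627] [ 535.32946385 -234.46441891]
tilt [-0.1227  0.1177 90.9366]
```

View pics/scene8.png

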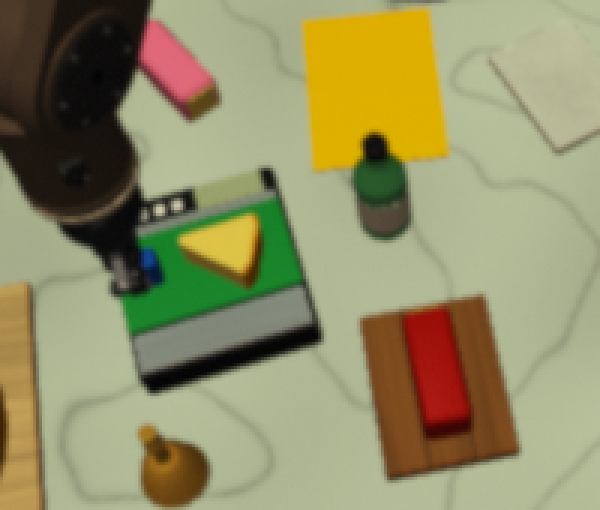

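Run:
```python
from cell import arm
from h import *
d=arm.get_image("scene");W=cloud(d);hsv=cv2.cvtColor(d["image"],cv2.COLOR_BGR2HSV)
m=(hsv[...,0]>45)&(hsv[...,0]<85)&(hsv[...,1]>120)&(W[...,2]>82)&(W[...,2]<96)&(abs(W[...,0]-482)<110)&(abs(W[...,1]+312)<130)
n,l,st,_=cv2.connectedComponentsWithStats(m.astype(np.uint8));k=l==1+np.argmax(st[1:,4])
P=W[k]; a=np.radians(95.6);dx=np.array([np.cos(a),np.sin(a)]);dy=np.array([-dx[1],dx[0]])
o=np.array([483,-312]);u=(P[:,:2]-o)@dx;v=(P[:,:2]-o)@dy
h=np.arange(-100,101,4);print(k.sum(),P[:,2].mean())
print("u",np.percentile(u,[0,.5,1,99,99.5,100]).round(1));print("v",np.percentile(v,[0,.5,1,99,99.5,100]).round(1))
print(np.histogram(u,h)[0]);print(np.histogram(v,h)[0])
```

```text
1035 87.8601889624335
u [-81.5 -80.5 -79.2  85.4  86.   86.4]
v [-50.7 -49.3 -48.9  49.6  50.2  50.7]
[ 0  0  0  0  9 15 20 17 16 17 15 22 26 24 30 39 42 43 42 43 35 28 26 24
 24 21 19 20 15 15 14  9  8  8  8  8 12 16 19 25 35 40 39 42 39 40 26  0
  0  0]
[ 0  0  0  0  0  0  0  0  0  0  0  0 28 84 74 69 76 59 52 60 62 46 45 34
 26 23 26 20 12 20 23 17 18 21 24 42 46 28  0  0  0  0  0  0  0  0  0  0
  0  0]
```

Request:
servo_tool:
  commands: "0.3 0 0.1 0 0 0 0; 0.4 0 0.1 0 0 0 0; 0.4 0 0 0 0 0 0; 0.3 0 0 0 0 0 0; 0.1 0 0 0 0 0 0"

```text
time_s: 25.0
ee_pos: [489.1, -376.9, 99.5]
tool_rot: [[-0.0, 0.995, 0.097], [0.0, 0.097, -0.995], [-1.0, -0.0, -0.0]]
wrist_force: [-0.3, -0.3, -2.4]
opening: 21.1
```

Request:
servo_tool:
  commands: "0.1 0 0 0 0 0 0; 0.05 0 0 0 0 0 0; 0 0 0 0 0 0 0"

```text
time_s: 25.38
ee_pos: [489.2, -377.0, 98.3]
tool_rot: [[0.0, 0.995, 0.097], [-0.0, 0.097, -0.995], [-1.0, 0.0, 0.0]]
wrist_force: [0.4, -0.5, -2.4]
opening: 21.3
```

Request:
servo_tool:
  commands: "0.1 0 0 0 0 0 0; 0.05 0 0 0 0 0 0; 0 0 0 0 0 0 0"

```text
time_s: 25.75
ee_pos: [489.2, -376.9, 96.7]
tool_rot: [[-0.0, 0.995, 0.097], [0.0, 0.097, -0.995], [-1.0, -0.0, -0.0]]
wrist_force: [0.1, 0.3, -2.2]
opening: 21.3
```

Request:
servo_tool:
  commands: "0.05 0 0 0 0 0 0; 0 0 0 0 0 0 0"

```text
time_s: 26.0
ee_pos: [489.2, -377.0, 96.2]
tool_rot: [[-0.0, 0.995, 0.097], [0.0, 0.097, -0.995], [-1.0, -0.0, -0.0]]
wrist_force: [-0.2, 0.2, -2.5]
opening: 21.5
```

Request:
servo_tool:
  commands: "0.05 0 0 0 0 0 0; 0 0 0 0 0 0 0"

```text
time_s: 26.25
ee_pos: [489.2, -377.0, 95.8]
tool_rot: [[-0.0, 0.995, 0.097], [0.0, 0.097, -0.995], [-1.0, -0.0, -0.0]]
wrist_force: [0.1, -0.6, -1.3]
opening: 20.8
```

Request:
servo_tool:
  commands: "0.05 0 0 0 0 0 0; 0 0 0 0 0 0 0"

```text
time_s: 26.5
ee_pos: [489.2, -377.0, 95.4]
tool_rot: [[0.0, 0.995, 0.097], [-0.0, 0.097, -0.995], [-1.0, 0.0, 0.0]]
wrist_force: [-0.7, 0.4, 0.2]
opening: 21.4
```

Request:
servo_tool:
  commands: "0.03 0 0 0 0 0 0; 0 0 0 0 0 0 0"
  force: 20

```text
time_s: 26.75
ee_pos: [489.2, -377.0, 95.4]
tool_rot: [[0.0, 0.995, 0.097], [-0.0, 0.097, -0.995], [-1.0, 0.0, 0.0]]
wrist_force: [-1.4, 0.9, 5.8]
opening: 21.1
```

Request:
servo_tool:
  commands: "0 0 0 0 0 0 0.28; 0 0 0 0 0 0 0.34; 0 0 0 0 0 0 0.4; 0 0 0 0 0 0 0.5; 0 0 0 0 0 0 0.5"

```text
time_s: 27.38
ee_pos: [489.2, -377.0, 94.9]
tool_rot: [[-0.0, 0.995, 0.097], [0.0, 0.097, -0.995], [-1.0, -0.0, -0.0]]
wrist_force: [0.6, 0.4, -0.5]
opening: 42.5
```

Request:
servo_tool:
  commands: "-0.5 0 0 0 0 0 0.5; -1.5 0 0 0 0 0 0.5; -3 0 0 0 0 0 0.5; -4 0 0 0 0 0 0.5; -4 0 0 0 0 0 0.5"

```text
time_s: 28.0
ee_pos: [489.2, -377.0, 227.4]
tool_rot: [[0.001, 0.995, 0.097], [-0.0, 0.097, -0.995], [-1.0, 0.0, 0.0]]
wrist_force: [0.3, -0.4, -0.1]
opening: 42.8
```

Request:
servo_tool:
  commands: "-2 0 0 0 0 0 0.5; 0 0 3 0 0 0 0.5; 0 0 5 0 0 0 0.5; 0 0 5 0 0 0 0.5; 0 0 3 0 0 0 0.5"

```text
time_s: 28.62
ee_pos: [504.6, -538.5, 246.2]
tool_rot: [[0.001, 0.995, 0.096], [-0.001, 0.096, -0.995], [-1.0, 0.001, 0.001]]
wrist_force: [0.4, 0.0, 1.0]
opening: 42.8
```

Run:
```python
from cell import arm
from h import *
s=arm.read_state();print(s["time_s"],s["ee_pos"],s["wrist_force"])
for n in ["scene","top"]:
    d=arm.get_image(n);W=cloud(d);hsv=cv2.cvtColor(d["image"],cv2.COLOR_BGR2HSV)
    cv2.imwrite(f"pics/{n}9.png",d["image"])
    m=(hsv[...,0]>45)&(hsv[...,0]<85)&(hsv[...,1]>120)&(W[...,2]>60)&(W[...,2]<80)&(abs(W[...,0]-482)<110)&(abs(W[...,1]+312)<130)
    k=m
    P=W[k]
    if len(P)>20:
        print(n,rect(P),P[:,2].mean(),"tilt",np.linalg.lstsq(np.c_[P[:,:2]-P[:,:2].mean(0),np.ones(len(P))],P[:,2],rcond=None)[0].round(4))
    for l in ["wedge","bottle","bell","jar","loaf"]:
        for t in arm.silhouettes(n,l)[:2]:
            mm=t["mask"]&(d["z_map"]>0);Q=W[mm];zt=np.percentile(Q[:,2],95);Q=Q[Q[:,2]>zt-8]
            print(l,round(t["p"],2),round(zt,1),rect(Q))
```

```text
28.625 [ 504.55131171 -538.49178457  246.2324963 ] [0.38211077 0.00921043 0.99331782]
scene (array([ 482.7, -311.9]), array([102.2, 168.9]), 6.2) 68.93030693490117 tilt [ 9.00000e-04 -3.00000e-03  6.89303e+01]
wedge 0.57 106.2 (array([ 478.4, -282.7]), array([74.8, 59.2]), 47.9)
bottle 0.9 148.4 (array([ 425.4, -128.1]), array([23.8, 24.9]), 22.0)
bell 0.7 101.9 (array([ 658.1, -374.8]), array([ 8.9, 11.9]), 71.2)
bell 0.33 22.3 (array([ 627.1, -114.1]), array([129.6, 171.9]), 88.3)
jar 0.89 86.5 (array([694.1,  75.1]), array([55.6, 57.3]), 59.5)
jar 0.44 71.6 (array([ 628.7, -113.3]), array([ 46.9, 119.9]), 89.0)
loaf 0.97 52.0 (array([ 197., -325.]), array([121.5,  46.6]), 28.8)
loaf 0.95 71.7 (array([ 628.8, -113. ]), array([ 46. , 119.7]), 89.4)
top (array([ 481.3, -313.7]), array([ 97.5, 167.8]), 6.2) 69.4098052409728 tilt [-1.60000e-03  2.00000e-03  6.94098e+01]
wedge 0.86 106.4 (array([ 479.1, -279.1]), array([58.5, 60.5]), 50.1)
bottle 0.84 150.5 (array([ 422.7, -129.5]), array([23.1, 25.2]), 87.1)
bottle 0.4 62.2 (array([ 492.1, -311.9]), array([137.9, 170.2]), 5.5)
bell 0.65 116.0 (array([ 651.9, -377.4]), array([14.5, 14. ]), 83.6)
jar 0.87 87.2 (array([690.7,  75.3]), array([56.6, 54.9]), 43.8)
jar 0.7 72.2 (array([ 625.6, -114.4]), array([ 45.4, 117.1]), 89.0)
loaf 0.74 72.2 (array([ 625.6, -114.4]), array([ 45.4, 117. ]), 89.0)
```

View pics/scene9.png

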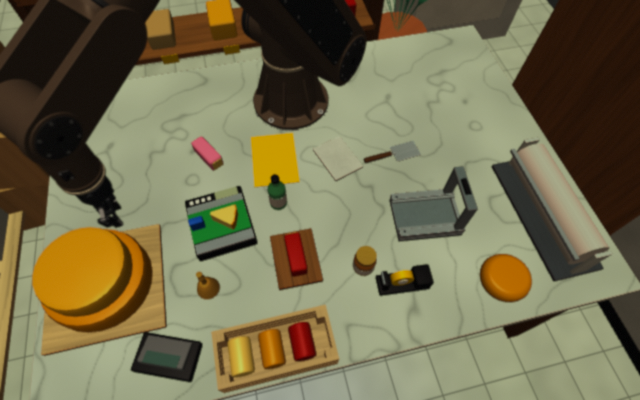

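The slide lies level at (222,218) in the middle of the platter with the wedge on it, the loaf is on the board at (295,252), and the bystanders haven't moved. The gripper is in free air.

Run:
```python
from cell import arm
print(arm.sign_off())
```

```text
the job is handed in; nothing more can be done
None
```

The job is done and handed in at about 29 s of the 64 s allowed. I moved the red loaf onto the board first. Then I drew the slide straight out of the channel by its knob, carried it level, and set it on the scale's platter with the wedge still on it.

**Last checks, from both cameras:**
- **Slide:** its centre was within about 1–2 mm of the platter's middle. It was aligned with the platter to within 1° and level (slope 0.3 % or less).
- **Wedge:** it was still on the slide, about where it lay at the start.
- **Loaf:** it lay within about 3 mm of the board's centre, fully on the board.
- **Bystanders:** the bottle and jar were unmoved, within camera noise. The bell was steady in the top view, but its top fitted about 13 mm lower in the scene view. Its position there agreed to about 3 mm, so I put that down to noise. I checked the spatula, tape and pink look-alike by eye, and they also appeared unmoved.
- **Forces:** the wrist readings I saw stayed under 10 N, and the gripper was in free air at the end.

The two cameras differed from each other by 2–3 mm throughout. The networks also gave some wrong labels, such as "jar" for the loaf and "bell" for the board, which I ignored.

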